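Index the banding wheel to the next division

ROBOT

A 6-joint arm with a two-finger parallel gripper is mounted at the origin on the work surface. World frame = base frame: x ahead of the robot, y to its left, z up, the work surface at z = 0. Lengths are in m, angles in rad, forces in N, time in s.
With the tool pointing down it reaches from about 0.35 to 0.975 m from the base axis. Payload 4.9 kg.
Tool frame: the origin (TCP) lies on the centre line of the jaws, within the pads' length; the fingertips stand 14 mm ahead of it and the grasp point (between the pads) lies 5 mm behind it; z points along the fingers, y is the line along which they close (so a half turn about z gives the same grasp; the last joint's range is limited). The gripper opens to 85 mm and grips with 20 to 120 N. Pads are 22 mm wide; open, the fingers measure 114 mm over their backs; the gripper's body (76 mm by 85 mm) begins 54 mm behind the grasp point. The pads swing forward as they close: fully open they stand 13 mm farther back than shut.
Start: joints at [-1.454, 0.053, 1.613, -0, 1.476, -0.119], TCP at [0.146, -0.608, 0.245] pointing down, gripper open.
Joint ranges: [-3.01, 3.01], [-1.01, 2.22], [0.06, 2.58], [-1.02, 4.17], [0.09, 2.62], [-3.14, 3.14]. Speed limits (rad/s): [2.57, 2.57, 3.14, 3.14, 3.14, 3.14].

INTERFACE

Orientations are given as a unit quaternion [w, x, y, z].
In Python, from plant import * gives the robot as it stands.
- The arm moves only by the tool send_rows, never from a script. Its argument "steps" is a list of rows, each an object with "translation": the shift along the tool's x, y, z in cm, a list of three; "delta_rot": the turn, a rotation vector about the tool's x, y, z in rad, a list of three; "jaw": the finger opening in cm, from 0 to 8.54. In form: [{"translation": [dx, dy, dz], "delta_rot": [rx, ry, rz], "jaw": jaw}, ...]. A call has exactly 8 rows; each row is the pose to reach, as a shift and turn from the pose commanded when the call began, along the tool's axes at that moment; what a row does not reach only later rows make up. A row lasts 1/10 s, in which the tool goes at most 50 mm and 8.59 degrees, less where a joint would pass 70% of its speed; a pose out of reach is approached as far as the arm can. A call with a gripper value outside its range is refused whole. The fingers move at their own pace and stop on an object; the grip force is fixed at half the most. Time passes only in rows, so rows that repeat a pose let the fingers close, or fill a call up. It gives the time, the measured TCP pose, the force, the opening and the grip force at its end, in the units of the state.
- state(): the state, without advancing time (a new reading comes with each control period).
- grab_frame(name): name is "scene" or "top" or "wrist"; returns a dict with "pixels" (480x640x3 uint8, blue, green, red), "range_z" (480x640 float32, m along the optical axis (not along the pixel's ray), 0 where there is no reading), "fx", "fy", "cx", "cy" (pixels), "rvec" (rotation vector, rad) and "tvec" (3), from world to camera coordinates, as OpenCV has them. Camera axes: x right, y down, z forward; pixel columns grow to the right and rows downward; lengths in m; the calibration is good to about 2 mm. The wrist camera is an equidistant fisheye: a pixel r from the principal point sees the ray r / f radians off the axis. A picture is of the moment at which its call begins.
- job_done(): hands the job in; it is judged then, once.
The state is a dict: "time": time; "joint_pos": joint angles; "joint_vel": joint speeds; "joint_efforts": joint torques, N m; "tool_pos": TCP position; "tool_rot": TCP orientation; "contact_force": force on the tool from outside, world axes, zero at the start; "ft_torque": the same for the moment, N m; "gripper_width": opening from 0.0 (shut) to 1.0 (fully open); "grasp_force": force on a finger pad.
Only numpy, scipy, OpenCV 4.12 (cv2) and the standard library are available. Lean on these libraries where they do the work, as an engineer would, in place of code of your own. Each camera call takes 0.05 s, during which the arm holds its last target. There are 200 camera calls.

TASK

Turn the bowl on the banding wheel to its next division: hook a fingertip under the red ring and lift the spring index pin out of its hole, swing the yellow arm one hole towards the side marked by the green button (never towards the white one, and not past that hole), then let the pin drop fully home there and take the hand clear. Lift gently, without straining the pin against its stop, and leave the bowl riding on the wheel and everything else where it stands.

Things in the scene. Friction and masses are not known exactly. Their poses are not given: they have to be found in the camera images.
- dividing_stand: Fixed green stand of the banding wheel. On its -x side a flat grey index plate, 120 (x) by 280 (y) mm, centred 175 mm from the wheel axis, top 56 mm above the table. Five 14 mm holes on an arc of 170 mm radius about the wheel axis, 0.30 rad (51 mm) apart, the middle one on the stand's -x axis. Origin on the wheel axis at table height, z up.
- wheel_axis (a point): Point on the vertical wheel axis at the top of the aluminium wheel (220 mm diameter), 78 mm above the table; the yellow arm swings about it. Axes as the stand's.
- swing_arm (a joint): Swing of wheel and yellow arm (rad). 0: arm along the stand's -x axis, pin in the middle hole (the start, within the play of about 2 mm). Positive is counter-clockwise from above: the arm's end goes towards the stand's -y. Holes at -0.60, -0.30, 0, 0.30, 0.60. Light friction (about 1 N at the ring); it stays where left.
- index_pin (a joint): Lift of the spring index pin (m): 0 home in a hole, 0.022 at its upper stop. The pin, 10 mm diameter with round tip, reaches 12 mm into the plate, so it is clear of the holes above 0.012; let go between holes it rests on the plate at 0.012. The spring pushes it down with about 6 N at the bottom, 10 N at the top.
- ring_center (a point): Centre of the upright red ring on the pin: 60 mm inside, 74 mm outside diameter, 7 mm bar; 135 mm above the table with the pin home, 170 mm from the wheel axis. x: axis of its opening, level, towards the wheel axis; y across, z up. A finger pointing down and leaning 30 to 45 degrees, tip towards the wheel axis, fits through it from outside. Bushing below up to 96 mm above the table; bowl 108 mm behind.
- green_button: Green glazed button, 28 mm diameter, 6 mm high, fixed on the index plate 208 mm from the wheel axis, just outside the hole (38 mm from it) that the pin must go to: the neighbour of the middle hole, on the one side or the other. Origin at its underside.
- white_button: White glazed button, the same size, outside the neighbouring hole on the other side, where the pin must not go. Origin at its underside.
- bowl: Loose clay bowl, 124 mm diameter, 65 mm high, standing on the wheel; it rides round with it. Origin under its centre.
- glaze_jar: Loose white jar with green cap, 68 mm diameter, 75 mm high, on the table, left, in front of the stand. Origin under its centre. Leave it alone.
- mug: Loose blue mug, 76 mm diameter, 80 mm high, on the table, right, in front of the stand. Origin under its centre. Leave it alone.
- brush: Loose flat brush, 200 mm long, 42 mm wide, 20 mm high, lying on the table between robot and stand, along its own x axis. Origin under its middle. Leave it alone.
- rib: Loose flat wooden rib, 50 x 95 x 8 mm, lying between robot and stand. Origin under its middle. Leave it alone.
- spatula: Loose spatula, 280 mm long, 65 mm wide, lying to the left along its own x axis. Origin under its middle. Leave it alone.
- small_bowl: Loose clay bowl, 110 mm diameter, 50 mm high, to the right. Origin under its centre. Leave it alone.
Things that resemble listed ones, but are neither listed nor needed, are in the scene too. What is shaped like the bowl but purple or turquoise is not meant.

How it is judged:
On the way, in this order (a step that is already met when the one before it is completed fails the run):
1. the index pin is lifted clear of the middle hole, the arm not yet swung (value of joint index_pin above 0.0125 m and value of joint swing_arm between -0.07 and 0.07 rad), for 0.1 s.
2. the arm is swung most of the way to the green button's hole with the pin out (horizontal distance between ring_center and green_button below 0.05 m and value of joint index_pin above 0.009 m), for 0.05 s.
At the end, for the whole second after the job is handed in: The pin is home (lift under 2 mm) in the hole at the green button, the arm within 0.03 rad of that hole and at rest, the bowl upright on the wheel within 30 mm of its axis (value of joint index_pin below 0.002 m and horizontal distance between ring_center and green_button below 0.043 m and (value of joint swing_arm between 0.27 and 0.33 rad or value of joint swing_arm between -0.33 and -0.27 rad) and velocity of joint swing_arm between -0.05 and 0.05 rad/s and linear speed of bowl below 0.02 m/s and horizontal distance between bowl and wheel_axis below 0.03 m and angle between bowl's own z axis and vertical below 0.1 rad and height (world z) of bowl between 0.07 and 0.09 m); the robot touches nothing.
It fails at once if the arm is swung to the white button's side (horizontal distance between ring_center and white_button below 0.05 m).
It fails at once if the arm is swung well past the green button's hole (value of joint swing_arm above 0.45 rad or value of joint swing_arm below -0.45 rad).
It fails at once if the pin, ring or stand is strained or squeezed with more than 45 N (contact force between the fingers and dividing_stand above 45 N).
It fails at once if the bowl is shifted by more than 20 mm, lifted or tipped (distance of bowl from where it was at the start of the episode above 0.02 m or angle between bowl's own z axis and vertical above 0.2 rad).
It fails at once if a bystander is lifted, carried, knocked over or shifted by more than 30 mm (distance of any of glaze_jar, mug, brush, rib, spatula, small_bowl from where it was at the start of the episode above 0.03 m or angle between any of glaze_jar, mug, small_bowl's own z axis and vertical above 0.35 rad).
It also fails if it takes over 53 s, if anything falls off the work surface, if the arm or the gripper's body presses on something with over 40 N, if the wrist force passes 120 N, or if a joint passes its speed limit or range.

## Working session

There is one attempt and no reset: what is moved stays moved. The work goes in short steps, Python scripts to look and compute and a tool call to move; the robot and the scene stay as the last step left them, time stands still between calls to the robot, and variables do not carry over. Pictures are saved under pics/ and viewed, at most 10 in all, crops included, and the job is handed in when it is done.

Besides the shell and the picture viewer there is one more tool, called after "Request:" as name(argument=value, ...) on one line, values as JSON. send_rows: Moves the arm, as the interface text tells. Its arguments: {"type":"object","properties":{"steps":{"type":"array","items":{"type":"object","properties":{"translation":{"type":"array","items":{"type":"number"}},"delta_rot":{"type":"array","items":{"type":"number"}},"jaw":{"type":"number"}}}}},"required":["steps"]}

```bash
mkdir -p pics; ls; cat > h.py <<'E'
from plant import *
import numpy as np, cv2, pickle
from scipy.spatial.transform import Rotation as R
def cam(f):
    Rm=cv2.Rodrigues(np.array(f["rvec"],float))[0]; t=np.array(f["tvec"],float).ravel()
    return Rm,t
def cloud(f):
    Rm,t=cam(f); z=f["range_z"]; v,u=np.mgrid[:480,:640]
    P=np.stack([(u-f["cx"])/f["fx"]*z,(v-f["cy"])/f["fy"]*z,z],-1)
    return (P-t)@Rm
def proj(f,p):
    Rm,t=cam(f); q=Rm@np.array(p)+t
    return q[0]/q[2]*f["fx"]+f["cx"],q[1]/q[2]*f["fy"]+f["cy"]
def ray(f,u,v,h):
    Rm,t=cam(f); d=Rm.T@np.array([(u-f["cx"])/f["fx"],(v-f["cy"])/f["fy"],1]); c=-Rm.T@t
    return c+d*(h-c[2])/d[2]
E
python3 - <<'E'
from h import *
for n in("scene","top"):
    f=grab_frame(n); pickle.dump(f,open(n+".pkl","wb")); cv2.imwrite(f"pics/{n}0.png",f["pixels"])
    Rm,t=cam(f); print(n,f["fx"],-Rm.T@t,Rm[2])
s=state(); print(s)
E
```

```text
pics
scene 439.1736951230567 [1.23199663 0.54295063 1.27260683] [-0.45935505 -0.37893961 -0.80336648]
top 560.9140431237571 [ 0.34123602 -0.0140175   1.53873851] [ 0.16211412 -0.00309965 -0.98676715]
{'time': 0.1, 'joint_pos': array([-1.45399775e+00,  5.33205480e-02,  1.61417242e+00,  4.47702286e-05,
        1.47602165e+00, -1.18996050e-01]), 'joint_vel': array([ 0.00112085, -0.00031369, -0.00464789, -0.00015044, -0.00071949,
        0.00115122]), 'joint_efforts': array([ 9.31578252e-04, -3.94905674e+01, -3.71365142e+01, -8.39213499e-05,
        3.92286340e-03,  9.77058988e-06]), 'tool_pos': array([ 0.14595986, -0.60715374,  0.24415813]), 'tool_rot': array([-9.60952692e-04,  9.93057951e-01,  1.17622200e-01,  2.33384563e-05]), 'contact_force': array([-1.34161622, -0.19004886, -0.49831509]), 'ft_torque': array([-0.04757115,  0.03621136, -0.00682281]), 'grasp_force': 0.0, 'gripper_width': 1.0019304002621774}
```

View pics/scene0.png

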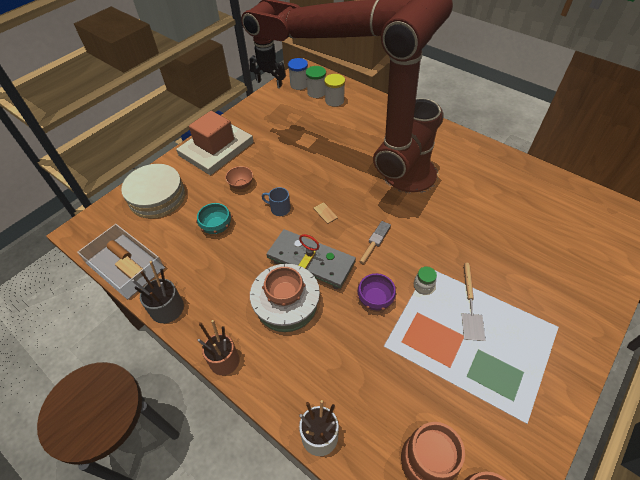

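View pics/top0.png

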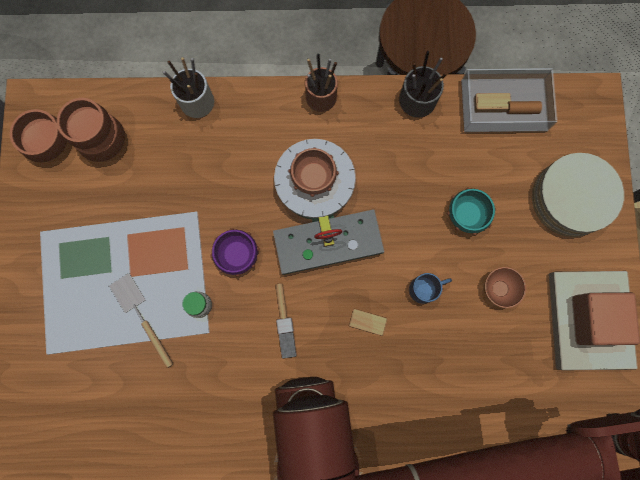

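The scene and top views show the clay bowl on the wheel at top (315,170), the red ring at (328,233), the green button at (308,254) and the white one at (353,245). The purple bowl (235,252), teal bowl (472,211) and small clay bowl (505,288) are lookalikes. The green cap at (195,303) and the green paper at (85,257) could be confused with the green button, but only (308,254) is on the index plate. I'll measure these points and check them with one crop.

```bash
python3 - <<'E'
from h import *
f=pickle.load(open("top.pkl","rb")); g=pickle.load(open("scene.pkl","rb"))
def blobs(f,roi,m):
    u0,v0,u1,v1=roi; M=np.zeros((480,640),np.uint8); M[v0:v1,u0:u1]=m[v0:v1,u0:u1]*255
    n,l,s,c=cv2.connectedComponentsWithStats(M); return [(c[i],s[i][4],l==i) for i in range(1,n) if s[i][4]>12]
def masks(f):
    h=cv2.cvtColor(f["pixels"],cv2.COLOR_BGR2HSV).astype(int); H,S,V=h[...,0],h[...,1],h[...,2]
    return dict(green=(H>45)&(H<80)&(S>120)&(V>60),white=(S<40)&(V>170),red=((H<5)|(H>174))&(S>180)&(V>90),yel=(H>22)&(H<34)&(S>150))
for nm,F,roi in(("top",f,(270,205,390,280)),("scene",g,(260,225,360,290))):
    C=cloud(F)
    for k,m in masks(F).items():
        for c,a,l in blobs(F,roi,m):
            print(nm,k,c.round(1),a,"depth med",np.median(C[l],0).round(4),"ray.062",ray(F,*c,.062).round(4))
# wheel rim: points at z~.078
C=cloud(f); 
M=((abs(C[...,2]-.078)<.006)).astype(np.uint8); M[:130]=0;M[230:]=0;M[:,:265]=0;M[:,365:]=0
cn=max(cv2.findContours(M,cv2.RETR_EXTERNAL,cv2.CHAIN_APPROX_NONE)[0],key=len)
W=np.array([ray(f,*p[0],.078)[:2] for p in cn]).astype(np.float32)
print("wheel",cv2.minEnclosingCircle(W), cv2.fitEllipse(W))
# plate
M=((abs(C[...,2]-.056)<.006)).astype(np.uint8); M[:200]=0;M[285:]=0;M[:,:265]=0;M[:,395:]=0
cn=max(cv2.findContours(M,cv2.RETR_EXTERNAL,cv2.CHAIN_APPROX_NONE)[0],key=len)
W=np.array([ray(f,*p[0],.056)[:2] for p in cn]).astype(np.float32); print("plate",cv2.minAreaRect(W))
a=cv2.resize(f["pixels"][150:285,260:400],None,fx=4,fy=4,interpolation=cv2.INTER_CUBIC)
cv2.imwrite("pics/crop.png",a)
E
```

```text
top green [307.6 254.1] 71 depth med [0.5589 0.0185 0.0607] ray.062 [0.5585 0.0195 0.062 ]
top white [314.4 209.1] 423 depth med [0.6788 0.0009 0.077 ] ray.062 [6.81e-01 1.00e-04 6.20e-02]
top white [352.6 244.4] 54 depth med [ 0.5838 -0.1018  0.0609] ray.062 [ 0.5833 -0.1009  0.062 ]
scene green [329.6 255.8] 41 depth med [0.5598 0.0232 0.0619] ray.062 [0.5599 0.023  0.062 ]
scene white [297.3 242.8] 30 depth med [ 0.5844 -0.0978  0.0626] ray.062 [ 0.5843 -0.0985  0.062 ]
scene white [276.1 266.4] 40 depth med [ 0.7093 -0.0844  0.0776] ray.062 [ 0.7021 -0.0913  0.062 ]
scene white [305.5 276.9] 310 depth med [0.6804 0.0261 0.0782] ray.062 [0.6743 0.0121 0.062 ]
scene white [262.8 277.5] 90 depth med [ 0.7659 -0.0898  0.0788] ray.062 [ 0.761  -0.0968  0.062 ]
scene red [308.9 237.3] 37 depth med [ 0.5996 -0.028   0.1672] ray.062 [ 0.5416 -0.0819  0.062 ]
scene red [308.  246.3] 30 depth med [ 0.6019 -0.0369  0.1106] ray.062 [ 0.5733 -0.0599  0.062 ]
scene yel [304.7 260.7] 90 depth med [ 0.633  -0.0253  0.0748] ray.062 [ 0.6262 -0.0307  0.062 ]
wheel ((0.7466067671775818, -0.006084642838686705), 0.12876355648040771) ((0.7585911750793457, -0.0013612746261060238), (0.21027608215808868, 0.2384641170501709), 102.98298645019531)
plate ((0.594219446182251, -0.03489513695240021), (0.12104035168886185, 0.27974098920822144), 11.462786674499512)
```

View pics/crop.png

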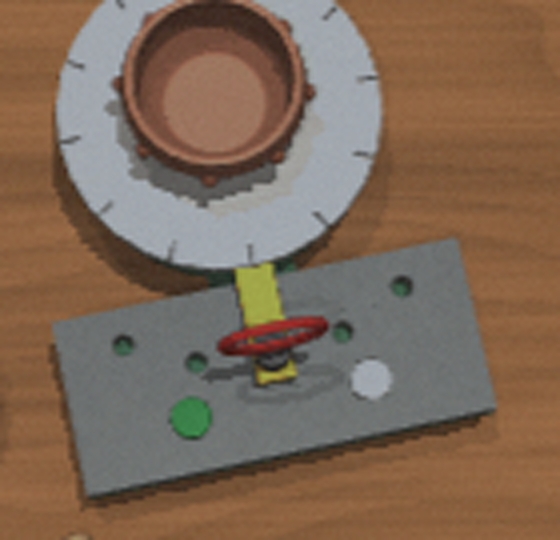

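The crop shows the green button at crop (190,417), left of the ring (+y side) and outside the neighbouring hole. White is at (372,380) on the right, so the arm must swing negative, towards +y. The plate fit gives 121 x 280 mm with yaw about 0.2. The plate and the buttons both put the wheel axis at (0.766, 0.000).

```bash
cat >> h.py <<'E'
W=np.array([.766,0.,0]); YAW=.2006
def pose(sw,lift=0,back=0,up=0,th=.75,s=.025):
    """TCP pose: finger through the ring at swing sw, lift; back along the finger (m), up = finger above ring centre"""
    a=YAW+sw; u=np.array([np.cos(a),np.sin(a),0]); C=W-.17*u+[0,0,.135+lift+up]
    d=np.sin(th)*u-[0,0,np.cos(th)]; y=np.array([np.sin(a),-np.cos(a),0])
    return C+(s-.014-back)*d, R.from_matrix(np.stack([np.cross(y,d),y,d],1))
def rel(p,q=None,s=None):
    s=s or state(); w=s["tool_rot"]; R0=R.from_quat([w[1],w[2],w[3],w[0]])
    t=R0.inv().apply(p-s["tool_pos"])*100; r=(R0.inv()*q).as_rotvec() if q is not None else np.zeros(3)
    return t.round(2),r.round(3)
E
python3 - <<'E'
from h import *
p,q=pose(0,back=.075); print(p,q.as_matrix().round(2)); print(rel(p,q)); print(rel(np.array([.36,-.36,.30]),q))
E
```

```text
[ 0.5566589  -0.04256632  0.18182809] [[ 0.72  0.2   0.67]
 [ 0.15 -0.98  0.14]
 [ 0.68  0.   -0.73]]
(array([ 53.12, -45.29,   6.33]), array([-0.015,  0.75 ,  0.033]))
(array([ 26.59, -19.04,  -5.54]), array([-0.015,  0.75 ,  0.033]))
```

Request:
send_rows(steps=[{"translation":[3,-2.5,-1],"delta_rot":[0,0,0],"jaw":4},{"translation":[6.5,-5,-2],"delta_rot":[0,0.05,0],"jaw":0},{"translation":[9.5,-7.5,-3],"delta_rot":[0,0.1,0],"jaw":0},{"translation":[13,-10,-4],"delta_rot":[0,0.15,0],"jaw":0},{"translation":[16.5,-12.5,-4.5],"delta_rot":[0,0.2,0],"jaw":0},{"translation":[20,-15,-5],"delta_rot":[0,0.25,0],"jaw":0},{"translation":[23.5,-17.5,-5],"delta_rot":[0,0.3,0],"jaw":0},{"translation":[26.5,-20,-5],"delta_rot":[0,0.35,0],"jaw":0}])

```text
time: 0.9
tool_pos: [0.358, -0.3497, 0.2952]
tool_rot: [-0.021, 0.978, 0.116, 0.174]
contact_force: [0.1, 0.2, 0.3]
gripper_width: 0.001
grasp_force: 0.0
```

```bash
python3 - <<'E'
from h import *
s=state(); print(s["tool_pos"],s["joint_pos"].round(2),s["gripper_width"]); p,q=pose(0,back=.075); print(rel(p,q)); print(rel(p+[0,0,.05],q))
E
```

```text
[ 0.3579534  -0.34971547  0.29519672] [-1.11 -0.38  1.94  0.34  1.5   0.22] 0.0007701424588013767
(array([ 20.96, -25.21,  19.79]), array([-0.019,  0.398,  0.03 ]))
(array([ 22.69, -25.21,  15.1 ]), array([-0.019,  0.398,  0.03 ]))
```

Request:
send_rows(steps=[{"translation":[2.8,-3.2,1.9],"delta_rot":[0,0.05,0],"jaw":0},{"translation":[5.7,-6.3,3.8],"delta_rot":[0,0.1,0],"jaw":0},{"translation":[8.5,-9.5,5.7],"delta_rot":[0,0.15,0],"jaw":0},{"translation":[11.3,-12.6,7.5],"delta_rot":[-0.01,0.2,0.01],"jaw":0},{"translation":[14.2,-15.8,9.4],"delta_rot":[-0.01,0.25,0.02],"jaw":0},{"translation":[17,-19,11.3],"delta_rot":[-0.02,0.3,0.03],"jaw":0},{"translation":[20,-22.2,13.2],"delta_rot":[-0.02,0.35,0.03],"jaw":0},{"translation":[22.7,-25.2,15.1],"delta_rot":[-0.02,0.4,0.03],"jaw":0}])

```text
time: 1.7
tool_pos: [0.5562, -0.0424, 0.2311]
tool_rot: [-0.036, 0.925, 0.093, 0.366]
contact_force: [-0.3, -0.7, -0.4]
gripper_width: 0.001
grasp_force: 0.0
```

```bash
python3 - <<'E'
from h import *
f=grab_frame("scene"); cv2.imwrite("pics/s1.png",cv2.resize(f["pixels"][180:290,250:390],None,fx=4,fy=4,interpolation=cv2.INTER_CUBIC))
g=grab_frame("wrist"); cv2.imwrite("pics/w1.png",g["pixels"])
s=state(); print(s["time"],s["tool_pos"],s["joint_pos"].round(2)); p,q=pose(0,back=.075); print(rel(p,q)); print(rel(*pose(0,back=.035)));print(rel(*pose(0)))
E
```

```text
1.8 [ 0.55482147 -0.03917214  0.22739682] [-0.39 -0.51  2.24  0.54  0.84  0.73]
(array([-3.01,  0.38,  3.42]), array([-0.007,  0.004,  0.003]))
(array([-2.99,  0.41,  7.42]), array([-0.007,  0.004,  0.003]))
(array([-2.98,  0.43, 10.92]), array([-0.007,  0.004,  0.003]))
```

View pics/w1.png

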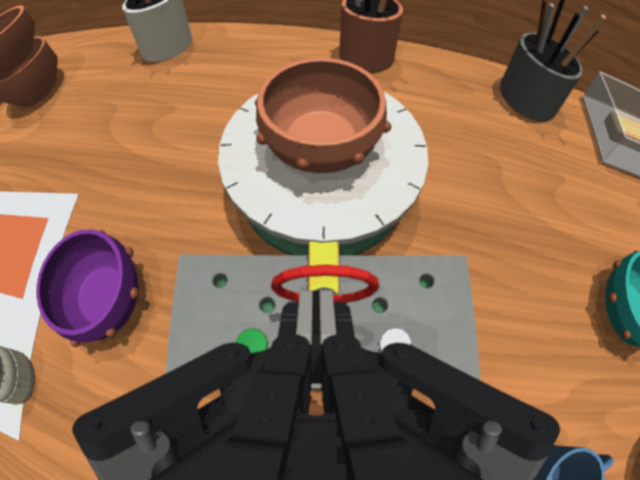

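View pics/s1.png

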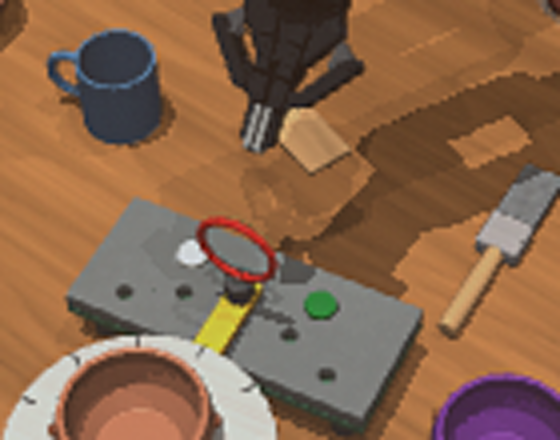

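The wrist view shows the ring centred near (325,283) with the fingertips at (318,295), and both buttons on the plate as expected. In the scene crop the shut fingers are at (258,128), in front of the ring at (237,250). Next I go to the pre-insertion pose and check the ring there.

Request:
send_rows(steps=[{"translation":[-0.5,0.1,0.5],"delta_rot":[0,0,0],"jaw":0},{"translation":[-1,0.1,1],"delta_rot":[0,0,0],"jaw":0},{"translation":[-1.5,0.2,1.7],"delta_rot":[0,0,0],"jaw":0},{"translation":[-2,0.2,2.3],"delta_rot":[0,0,0],"jaw":0},{"translation":[-2.5,0.2,2.8],"delta_rot":[0,0,0],"jaw":0},{"translation":[-3,0.2,3.2],"delta_rot":[0,0,0],"jaw":0},{"translation":[-3,0.2,3.2],"delta_rot":[0,0,0],"jaw":0},{"translation":[-3,0.2,3.2],"delta_rot":[0,0,0],"jaw":0}])

```text
time: 2.6
tool_pos: [0.556, -0.0466, 0.1874]
tool_rot: [-0.036, 0.926, 0.093, 0.365]
contact_force: [-0.2, 0.1, -0.6]
gripper_width: 0.0
grasp_force: 0.0
```

```bash
cat >> h.py <<'E'
def wproj(f,p):
    Rm,t=cam(f); q=Rm@np.array(p)+t; r=np.hypot(q[0],q[1]); th=np.arctan2(r,q[2])
    return np.array([f["cx"]+f["fx"]*th*q[0]/r, f["cy"]+f["fy"]*th*q[1]/r])
def redmask(f):
    h=cv2.cvtColor(f["pixels"],cv2.COLOR_BGR2HSV).astype(int); H,S,V=h[...,0],h[...,1],h[...,2]
    return (((H<5)|(H>174))&(S>180)&(V>90))
E
python3 - <<'E'
from h import *
s=state(); print(s["time"],s["tool_pos"],s["contact_force"].round(1)); print(rel(*pose(0,back=.075)),rel(*pose(0,back=.035)),rel(*pose(0)))
g=grab_frame("wrist"); cv2.imwrite("pics/w2.png",g["pixels"])
m=redmask(g); m[:220]=0; v,u=np.nonzero(m); print("red bbox",u.min(),u.max(),v.min(),v.max())
C=W-.17*np.array([np.cos(YAW),np.sin(YAW),0])+[0,0,.135]; y=np.array([-np.sin(YAW),np.cos(YAW),0])
P=np.array([wproj(g,C+r*(np.cos(t)*y+[0,0,np.sin(t)])) for r in(.037,) for t in np.linspace(0,6.28,60)]); print("pred bbox",P.min(0),P.max(0))
for r in(.0335,): print("px/mm lateral",wproj(g,C+.001*y)-wproj(g,C),"vert",wproj(g,C+[0,0,.001])-wproj(g,C))
w=s["tool_rot"]; R0=R.from_quat([w[1],w[2],w[3],w[0]]); print("tip px",wproj(g,s["tool_pos"]+R0.apply([0,0,.014])))
E
```

```text
2.6 [ 0.5560231  -0.04655475  0.18736658] [-0.2  0.1 -0.6]
(array([-0.27, -0.38,  0.5 ]), array([ 0.002, -0.   ,  0.   ])) (array([-0.27, -0.39,  4.5 ]), array([ 0.002, -0.   ,  0.   ])) (array([-0.27, -0.39,  8.  ]), array([ 0.002, -0.   ,  0.   ]))
red bbox 247 370 234 285
pred bbox [242.88023577 239.09709621] [371.99000046 285.40445491]
px/mm lateral [-1.73983883e+00 -2.92692557e-04] vert [-0.03391936 -0.61308155]
tip px [313.73824926 308.18975245]
```

View pics/w2.png

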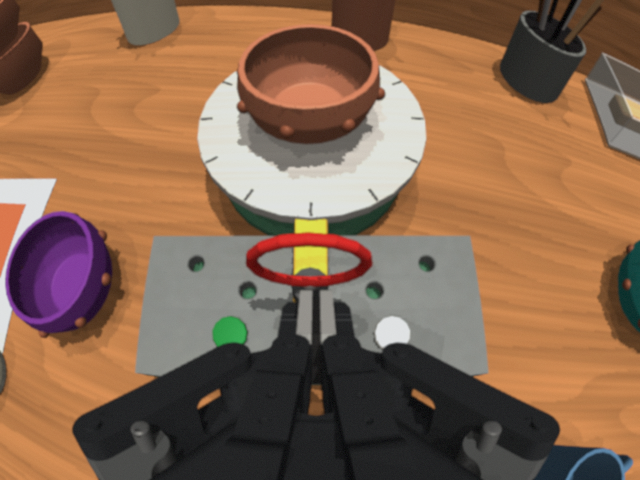

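The ring is at (309,260), within 2 px of the prediction, and the fingertips are at (313,295) just below and in front of it. Next is a small lateral correction, then sliding the tip in.

Request:
send_rows(steps=[{"translation":[-0.1,-0.2,0.3],"delta_rot":[0,0,0],"jaw":0},{"translation":[-0.3,-0.4,0.8],"delta_rot":[0,0,0],"jaw":0},{"translation":[-0.3,-0.4,1.5],"delta_rot":[0,0,0],"jaw":0},{"translation":[-0.3,-0.4,2.2],"delta_rot":[0,0,0],"jaw":0},{"translation":[-0.3,-0.4,2.9],"delta_rot":[0,0,0],"jaw":0},{"translation":[-0.3,-0.4,3.5],"delta_rot":[0,0,0],"jaw":0},{"translation":[-0.3,-0.4,4],"delta_rot":[0,0,0],"jaw":0},{"translation":[-0.3,-0.4,4],"delta_rot":[0,0,0],"jaw":0}])

```text
time: 3.45
tool_pos: [0.5798, -0.0373, 0.1551]
tool_rot: [-0.036, 0.926, 0.093, 0.364]
contact_force: [-0.5, 0.2, -0.2]
gripper_width: 0.0
grasp_force: 0.0
```

```bash
python3 - <<'E'
from h import *
s=state(); print(s["time"],s["tool_pos"],s["contact_force"].round(1)); print(rel(*pose(0)))
g=grab_frame("wrist"); cv2.imwrite("pics/w3.png",cv2.resize(g["pixels"][190:350,200:430],None,fx=3,fy=3))
E
```

```text
3.45 [ 0.57982389 -0.037318    0.1551305 ] [-0.5  0.2 -0.2]
(array([0.09, 0.05, 3.93]), array([0.001, 0.001, 0.   ]))
```

View pics/w3.png

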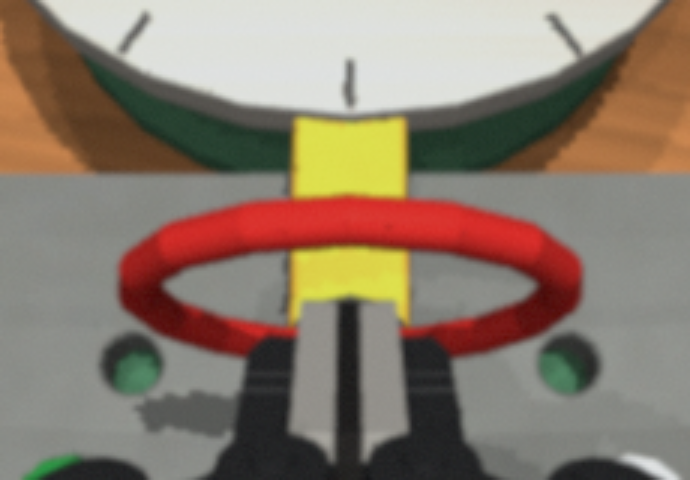

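In the crop the tip is at (349,300), centred in the opening: the ring spans x 120–580, with the upper bar at y 215. Sliding in now.

Request:
send_rows(steps=[{"translation":[0,0,0.6],"delta_rot":[0,0,0],"jaw":0},{"translation":[0.1,0,1.2],"delta_rot":[0,0,0],"jaw":0},{"translation":[0.1,0,1.8],"delta_rot":[0,0,0],"jaw":0},{"translation":[0.1,0,2.4],"delta_rot":[0,0,0],"jaw":0},{"translation":[0.1,0,3],"delta_rot":[0,0,0],"jaw":0},{"translation":[0.1,0,3.6],"delta_rot":[0,0,0],"jaw":0},{"translation":[0.1,0,4],"delta_rot":[0,0,0],"jaw":0},{"translation":[0.1,0,4],"delta_rot":[0,0,0],"jaw":0}])

```text
time: 4.3
tool_pos: [0.6072, -0.0318, 0.1267]
tool_rot: [-0.036, 0.926, 0.093, 0.364]
contact_force: [0.5, -0.3, -0.1]
gripper_width: -0.003
grasp_force: 0.0
```

```bash
python3 - <<'E'
from h import *
s=state(); print(s["time"],s["tool_pos"],s["contact_force"].round(1)); print(rel(*pose(0)))
for up in(.01,.02,.03): print(rel(*pose(0,up=up)))
E
```

```text
4.3 [ 0.60723006 -0.03182371  0.12672626] [ 0.5 -0.3 -0.1]
(array([-0.03,  0.05, -0.06]), array([0.001, 0.001, 0.   ]))
(array([ 0.65,  0.05, -0.79]), array([0.001, 0.001, 0.   ]))
(array([ 1.34,  0.05, -1.52]), array([0.001, 0.001, 0.   ]))
(array([ 2.02,  0.05, -2.25]), array([0.001, 0.001, 0.   ]))
```

Request:
send_rows(steps=[{"translation":[0.14,0,-0.15],"delta_rot":[0,0,0],"jaw":0},{"translation":[0.27,0,-0.29],"delta_rot":[0,0,0],"jaw":0},{"translation":[0.41,0,-0.44],"delta_rot":[0,0,0],"jaw":0},{"translation":[0.54,0,-0.58],"delta_rot":[0,0,0],"jaw":0},{"translation":[0.68,0,-0.73],"delta_rot":[0,0,0],"jaw":0},{"translation":[0.82,0,-0.88],"delta_rot":[0,0,0],"jaw":0},{"translation":[0.95,0,-1.02],"delta_rot":[0,0,0],"jaw":0},{"translation":[0.95,0,-1.02],"delta_rot":[0,0,0],"jaw":0}])

```text
time: 5.1
tool_pos: [0.6065, -0.0318, 0.1408]
tool_rot: [-0.036, 0.926, 0.093, 0.364]
contact_force: [-6.5, -1.1, 0.3]
gripper_width: 0.002
grasp_force: 1.0
```

```bash
python3 - <<'E'
from h import *
s=state(); print(s["time"],s["tool_pos"],s["contact_force"].round(1),s["ft_torque"].round(2)); print(rel(*pose(0)))
g=grab_frame("wrist"); a=cv2.resize(g["pixels"][190:350,200:430],None,fx=2.4,fy=2.4)
f=grab_frame("scene"); b=cv2.resize(f["pixels"][220:270,280:335],None,fx=4.4,fy=4.4,interpolation=cv2.INTER_CUBIC)
c=np.zeros((400,800,3),np.uint8); c[:a.shape[0],:a.shape[1]]=a; c[:b.shape[0],555:555+b.shape[1]]=b; cv2.imwrite("pics/w4.png",c)
m=redmask(g); m[:180]=0; v,u=np.nonzero(m); print("red bbox",u.min(),u.max(),v.min(),v.max())
y=np.array([-np.sin(YAW),np.cos(YAW),0])
for l in (0,.005,.01,.015):
    C=W-.17*np.array([np.cos(YAW),np.sin(YAW),0])+[0,0,.135+l]
    P=np.array([wproj(g,C+.037*(np.cos(t)*y+[0,0,np.sin(t)])) for t in np.linspace(0,6.28,60)]); print(l,P.min(0).round(),P.max(0).round())
E
```

```text
5.1 [ 0.60654487 -0.03178785  0.14078549] [-6.5 -1.1  0.3] [-0.14  0.86  0.02]
(array([-0.93,  0.06,  1.02]), array([0.   , 0.002, 0.001]))
red bbox 230 404 315 350
0 [225. 328.] [406. 355.]
0.005 [222. 325.] [409. 354.]
0.01 [218. 322.] [412. 353.]
0.015 [215. 318.] [415. 352.]
```

View pics/w4.png

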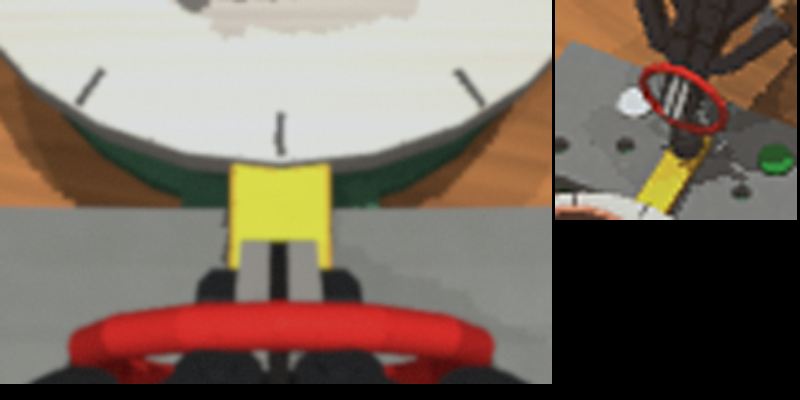

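The left part of the picture shows the shut fingers through the ring: pad tips at (280,245), red upper bar at (280,325), and the wider black finger roots right at the bar. The scene inset agrees. The force was mostly horizontal, so the roots may be rubbing. I'll back out 1 cm along the finger so the bar rides on the pads.

Request:
send_rows(steps=[{"translation":[0,0,-0.2],"delta_rot":[0,0,0],"jaw":0},{"translation":[0,0,-0.4],"delta_rot":[0,0,0],"jaw":0},{"translation":[0,0,-0.6],"delta_rot":[0,0,0],"jaw":0},{"translation":[0,0,-0.8],"delta_rot":[0,0,0],"jaw":0},{"translation":[0,0,-1],"delta_rot":[0,0,0],"jaw":0},{"translation":[0,0,-1],"delta_rot":[0,0,0],"jaw":0},{"translation":[0,0,-1],"delta_rot":[0,0,0],"jaw":0},{"translation":[0,0,-1],"delta_rot":[0,0,0],"jaw":0}])

```text
time: 6.0
tool_pos: [0.6001, -0.0332, 0.1482]
tool_rot: [-0.036, 0.926, 0.093, 0.364]
contact_force: [-4.1, -0.4, -5.3]
gripper_width: 0.001
grasp_force: 3.6
```

Request:
send_rows(steps=[{"translation":[0.1,0,-0.11],"delta_rot":[0,0,0],"jaw":0},{"translation":[0.2,0,-0.22],"delta_rot":[0,0,0],"jaw":0},{"translation":[0.31,0,-0.33],"delta_rot":[0,0,0],"jaw":0},{"translation":[0.41,0,-0.44],"delta_rot":[0,0,0],"jaw":0},{"translation":[0.51,0,-0.55],"delta_rot":[0,0,0],"jaw":0},{"translation":[0.61,0,-0.66],"delta_rot":[0,0,0],"jaw":0},{"translation":[0.68,0,-0.73],"delta_rot":[0,0,0],"jaw":0},{"translation":[0.68,0,-0.73],"delta_rot":[0,0,0],"jaw":0}])

```text
time: 6.8
tool_pos: [0.6002, -0.0332, 0.1584]
tool_rot: [-0.036, 0.926, 0.093, 0.364]
contact_force: [-5.2, -0.8, -7.9]
gripper_width: 0.002
grasp_force: 4.9
```

```bash
cat >> h.py <<'E'
def ringmeas():
    """lift/lateral from the scene and top views: topmost & bottom ring pixels via vertical plane of the ring"""
    for n in("scene","top"):
        f=grab_frame(n); m=redmask(f)
        box=(225,275,280,345) if n=="scene" else (205,255,295,360)
        M=np.zeros_like(m); M[box[0]:box[1],box[2]:box[3]]=m[box[0]:box[1],box[2]:box[3]]
        P=cloud(f)[M]; P=P[(P[:,2]>.09)&(P[:,2]<.22)]
        if len(P): print(n,len(P),"z pct",np.percentile(P[:,2],[2,50,90,98]).round(4),"top pts",np.median(P[P[:,2]>np.percentile(P[:,2],80)],0).round(4))
E
python3 - <<'E'
from h import *
ringmeas()
s=state(); print(s["time"],s["tool_pos"],s["contact_force"].round(1))
E
sed -n 1,3p h.py; python3 - <<'E'
import sys; sys.path.insert(0,'.')
from h import *
import pickle
for n in("scene","top"):
    f=pickle.load(open(f"{n}.pkl","rb")); m=redmask(f)
    box=(225,275,280,345) if n=="scene" else (205,255,295,360)
    M=np.zeros_like(m); M[box[0]:box[1],box[2]:box[3]]=m[box[0]:box[1],box[2]:box[3]]
    P=cloud(f)[M]; P=P[(P[:,2]>.09)&(P[:,2]<.22)]
    if len(P): print("start",n,len(P),np.percentile(P[:,2],[2,50,90,98]).round(4),np.median(P[P[:,2]>np.percentile(P[:,2],80)],0).round(4))
E
```

```text
scene 68 z pct [0.1142 0.1631 0.181  0.1828] top pts [ 0.6005 -0.0309  0.181 ]
top 37 z pct [0.1637 0.1776 0.181  0.1854] top pts [ 0.598  -0.0352  0.181 ]
6.9 [ 0.60020578 -0.03321208  0.15833715] [-6.1 -0.6 -7.6]
from plant import *
import numpy as np, cv2, pickle
from scipy.spatial.transform import Rotation as R
start scene 67 [0.1024 0.1539 0.1699 0.1738] [ 0.6003 -0.0283  0.1699]
start top 32 [0.1042 0.1675 0.1718 0.1734] [ 0.5994 -0.0391  0.1718]
```

Lift is about 10 mm by both cameras and by the spring force. I'll raise it another 6 mm.

Request:
send_rows(steps=[{"translation":[0.1,0,-0.11],"delta_rot":[0,0,0],"jaw":0},{"translation":[0.2,0,-0.22],"delta_rot":[0,0,0],"jaw":0},{"translation":[0.3,0,-0.33],"delta_rot":[0,0,0],"jaw":0},{"translation":[0.41,0,-0.44],"delta_rot":[0,0,0],"jaw":0},{"translation":[0.41,0,-0.44],"delta_rot":[0,0,0],"jaw":0},{"translation":[0.41,0,-0.44],"delta_rot":[0,0,0],"jaw":0},{"translation":[0.41,0,-0.44],"delta_rot":[0,0,0],"jaw":0},{"translation":[0.41,0,-0.44],"delta_rot":[0,0,0],"jaw":0}])

```text
time: 7.7
tool_pos: [0.6002, -0.0332, 0.1643]
tool_rot: [-0.036, 0.926, 0.093, 0.364]
contact_force: [-5.4, -0.6, -9.6]
gripper_width: -0.003
grasp_force: 5.2
```

```bash
python3 - <<'E'
from h import *
ringmeas()
s=state(); print(s["time"],s["tool_pos"],s["contact_force"].round(1))
# swing waypoints about the wheel axis
w=s["tool_rot"]; R0=R.from_quat([w[1],w[2],w[3],w[0]])
for a in (-.05,-.1,-.15,-.2,-.25,-.3):
    Z=R.from_rotvec([0,0,a]); print(a,rel(W+Z.apply(s["tool_pos"]-W),Z*R0,s))
E
```

```text
scene 74 z pct [0.1202 0.1666 0.1861 0.1891] top pts [ 0.6007 -0.0276  0.1862]
top 26 z pct [0.1673 0.1825 0.1879 0.1887] top pts [ 0.5988 -0.0413  0.1881]
7.8 [ 0.60019963 -0.03317477  0.16433567] [-5.7 -0.7 -8.3]
-0.05 (array([ 0.02, -0.85,  0.02]), array([-0.034, -0.   ,  0.037]))
-0.1 (array([ 0.07, -1.69,  0.06]), array([-0.068, -0.   ,  0.073]))
-0.15 (array([ 0.15, -2.53,  0.13]), array([-0.102, -0.   ,  0.11 ]))
-0.2 (array([ 0.26, -3.36,  0.23]), array([-0.136, -0.   ,  0.146]))
-0.25 (array([ 0.4 , -4.18,  0.36]), array([-0.17 , -0.   ,  0.183]))
-0.3 (array([ 0.57, -4.99,  0.52]), array([-0.204, -0.   ,  0.22 ]))
```

Lift is about 16 mm with the arm still at zero. I'll swing half-way, to -0.15.

Request:
send_rows(steps=[{"translation":[0.01,-0.34,0.01],"delta_rot":[-0.014,0,0.015],"jaw":0},{"translation":[0.03,-0.68,0.02],"delta_rot":[-0.027,0,0.029],"jaw":0},{"translation":[0.05,-1.02,0.03],"delta_rot":[-0.041,0,0.044],"jaw":0},{"translation":[0.07,-1.35,0.05],"delta_rot":[-0.054,0,0.059],"jaw":0},{"translation":[0.08,-1.69,0.07],"delta_rot":[-0.068,0,0.073],"jaw":0},{"translation":[0.11,-2.03,0.09],"delta_rot":[-0.082,0,0.088],"jaw":0},{"translation":[0.14,-2.36,0.12],"delta_rot":[-0.095,0,0.103],"jaw":0},{"translation":[0.15,-2.53,0.13],"delta_rot":[-0.102,0,0.11],"jaw":0}])

```text
time: 8.6
tool_pos: [0.5969, -0.0073, 0.1641]
tool_rot: [-0.01, 0.931, 0.023, 0.365]
contact_force: [-3.7, -1.5, -10.2]
gripper_width: 0.002
grasp_force: 4.8
```

```bash
python3 - <<'E'
from h import *
ringmeas()
s=state(); print(s["time"],s["tool_pos"],s["contact_force"].round(1))
p=s["tool_pos"]-W; a0=np.arctan2(-p[1],-p[0])-.2006; print("tool swing",a0)
w=s["tool_rot"]; R0=R.from_quat([w[1],w[2],w[3],w[0]])
for a in (-.05,-.1,-.15):
    Z=R.from_rotvec([0,0,a]); print(a,rel(W+Z.apply(p),Z*R0,s))
E
```

```text
scene 67 z pct [0.12   0.1755 0.1875 0.1892] top pts [ 0.5978 -0.0043  0.1875]
top 33 z pct [0.1584 0.1835 0.1881 0.191 ] top pts [5.945e-01 4.000e-04 1.882e-01]
8.7 [ 0.59691376 -0.00720309  0.16415026] [-5.1  1.  -9. ]
tool swing -0.15802565702459198
-0.05 (array([ 0.02, -0.85,  0.02]), array([-0.034,  0.   ,  0.037]))
-0.1 (array([ 0.07, -1.69,  0.07]), array([-0.068,  0.   ,  0.073]))
-0.15 (array([ 0.15, -2.53,  0.15]), array([-0.102,  0.   ,  0.11 ]))
```

Request:
send_rows(steps=[{"translation":[0.01,-0.34,0.01],"delta_rot":[-0.014,0,0.015],"jaw":0},{"translation":[0.03,-0.68,0.02],"delta_rot":[-0.027,0,0.029],"jaw":0},{"translation":[0.05,-1.02,0.03],"delta_rot":[-0.041,0,0.044],"jaw":0},{"translation":[0.07,-1.35,0.05],"delta_rot":[-0.054,0,0.059],"jaw":0},{"translation":[0.08,-1.69,0.07],"delta_rot":[-0.068,0,0.073],"jaw":0},{"translation":[0.11,-2.03,0.1],"delta_rot":[-0.082,0,0.088],"jaw":0},{"translation":[0.13,-2.3,0.12],"delta_rot":[-0.093,0,0.1],"jaw":0},{"translation":[0.14,-2.4,0.13],"delta_rot":[-0.097,0,0.104],"jaw":0}])

```text
time: 9.5
tool_pos: [0.5975, 0.0166, 0.1639]
tool_rot: [0.016, 0.93, -0.043, 0.365]
contact_force: [-5.3, 0.6, -9.9]
gripper_width: 0.003
grasp_force: 5.2
```

```bash
python3 - <<'E'
from h import *
ringmeas()
s=state(); print(s["time"],s["tool_pos"],s["contact_force"].round(1))
p=s["tool_pos"]-W; print("tool swing",np.arctan2(-p[1],-p[0])-.2006)
g=grab_frame("wrist"); m=redmask(g); m[:180]=0; v,u=np.nonzero(m); print("red",u.min(),u.max(),v.min(),v.max())
for sw in(-.27,-.30,-.33):
    a=YAW+sw; y=np.array([-np.sin(a),np.cos(a),0]); C=W-.17*np.array([np.cos(a),np.sin(a),0])+[0,0,.151]
    P=np.array([wproj(g,C+.037*(np.cos(t)*y+[0,0,np.sin(t)])) for t in np.linspace(0,6.28,60)]); print(sw,P.min(0).round(),P.max(0).round())
h=cv2.cvtColor(g["pixels"],cv2.COLOR_BGR2HSV).astype(int); Y=(h[...,0]>22)&(h[...,0]<34)&(h[...,1]>150); Y[:200]=0; Y[300:]=0; v,u=np.nonzero(Y)
for r in range(v.min()+3,v.max(),6): print(r,u[v==r].min(),u[v==r].max(),end="; ")
for sw in(-.28,-.3,-.32):
    a=YAW+sw; print(sw,[wproj(g,W-r*np.array([np.cos(a),np.sin(a),0])+[0,0,.08]).round(1) for r in(.12,.14)])
E
```

```text
scene 73 z pct [0.12   0.1648 0.1853 0.1889] top pts [0.5982 0.0182 0.1854]
top 44 z pct [0.1255 0.1808 0.188  0.1899] top pts [0.5969 0.0127 0.188 ]
9.6 [0.59753962 0.01655528 0.16389416] [-5.6  1.5 -9.7]
tool swing -0.298559504409629
red 234 399 301 342
-0.27 [239. 313.] [410. 345.]
-0.3 [228. 314.] [399. 345.]
-0.33 [216. 313.] [387. 345.]
265 298 335; 271 297 335; 277 297 335; 283 298 334; 289 298 334; 295 333 334; -0.28 [array([318.3, 276.7]), array([318.8, 306.2])]
-0.3 [array([314.7, 276.8]), array([314.4, 306.2])]
-0.32 [array([311. , 276.7]), array([310. , 306.2])]
```

The ring and yellow arm measure about -0.295, within the 2 mm play of the hole. I'll lower slowly, with a 0.5 mm nudge.

Request:
send_rows(steps=[{"translation":[-0.08,-0.05,0.08],"delta_rot":[0,0,0],"jaw":0},{"translation":[-0.2,-0.05,0.22],"delta_rot":[0,0,0],"jaw":0},{"translation":[-0.34,-0.05,0.37],"delta_rot":[0,0,0],"jaw":0},{"translation":[-0.48,-0.05,0.51],"delta_rot":[0,0,0],"jaw":0},{"translation":[-0.61,-0.05,0.66],"delta_rot":[0,0,0],"jaw":0},{"translation":[-0.75,-0.05,0.8],"delta_rot":[0,0,0],"jaw":0},{"translation":[-0.82,-0.05,0.88],"delta_rot":[0,0,0],"jaw":0},{"translation":[-0.82,-0.05,0.88],"delta_rot":[0,0,0],"jaw":0}])

```text
time: 10.45
tool_pos: [0.5977, 0.0167, 0.1522]
tool_rot: [0.016, 0.93, -0.043, 0.365]
contact_force: [-7.1, 0.5, -7.4]
gripper_width: 0.003
grasp_force: 5.3
```

```bash
python3 - <<'E'
from h import *
ringmeas()
s=state(); print(s["time"],s["tool_pos"],s["contact_force"].round(1)); print(rel(*pose(-.297,s=.015)))
E
```

```text
scene 72 z pct [0.1085 0.1566 0.1745 0.1778] top pts [0.5988 0.0196 0.1745]
top 35 z pct [0.118  0.1706 0.1744 0.1758] top pts [0.5946 0.0105 0.1745]
10.55 [0.59770561 0.01670902 0.15221616] [-8.   1.2 -7.1]
(array([-1.24,  0.04,  1.3 ]), array([-0.003,  0.002,  0.002]))
```

At about 4 mm lift the pin is already in the hole. I'll lower the rest of the way until the finger is free in the opening.

Request:
send_rows(steps=[{"translation":[-0.14,0,0.15],"delta_rot":[0,0,0],"jaw":0},{"translation":[-0.27,0,0.29],"delta_rot":[0,0,0],"jaw":0},{"translation":[-0.41,0,0.44],"delta_rot":[0,0,0],"jaw":0},{"translation":[-0.6,0,0.65],"delta_rot":[0,0,0],"jaw":0},{"translation":[-0.8,0,0.87],"delta_rot":[0,0,0],"jaw":0},{"translation":[-1,0,1.07],"delta_rot":[0,0,0],"jaw":0},{"translation":[-1.15,0,1.25],"delta_rot":[0,0,0],"jaw":0},{"translation":[-1.15,0,1.25],"delta_rot":[0,0,0],"jaw":0}])

```text
time: 11.35
tool_pos: [0.6004, 0.0162, 0.1387]
tool_rot: [0.017, 0.928, -0.043, 0.369]
contact_force: [0.1, 0.1, -0.8]
gripper_width: 0.001
grasp_force: 0.0
```

```bash
python3 - <<'E'
from h import *
ringmeas()
s=state(); print(s["time"],s["tool_pos"],s["contact_force"].round(1)); print(rel(*pose(-.297,s=.015)))
E
```

```text
scene 55 z pct [0.1052 0.16   0.1713 0.1734] top pts [0.5975 0.0179 0.1714]
top 36 z pct [0.1135 0.1663 0.1718 0.1742] top pts [0.5952 0.013  0.1719]
11.45 [0.59966128 0.01622213 0.13772213] [-0.4  0.   0.5]
(array([-0.4 ,  0.01,  0.1 ]), array([-0.002, -0.004,  0.003]))
```

The force is zero and the ring is back at its starting height, so the pin is home. Withdrawing along the finger.

Request:
send_rows(steps=[{"translation":[-0.1,0,0],"delta_rot":[0,0,0],"jaw":0},{"translation":[-0.2,0,-0.3],"delta_rot":[0,0,0],"jaw":0},{"translation":[-0.2,0,-0.8],"delta_rot":[0,0,0],"jaw":0},{"translation":[-0.2,0,-1.6],"delta_rot":[0,0,0],"jaw":0},{"translation":[-0.2,0,-2.6],"delta_rot":[0,0,0],"jaw":0},{"translation":[-0.2,0,-4],"delta_rot":[0,0,0],"jaw":0},{"translation":[-0.2,0,-6],"delta_rot":[0,0,0],"jaw":0},{"translation":[-0.2,0,-8],"delta_rot":[0,0,0],"jaw":0}])

```text
time: 12.25
tool_pos: [0.5418, 0.0217, 0.1936]
tool_rot: [0.017, 0.929, -0.043, 0.366]
contact_force: [-0.1, 0.8, 0.5]
gripper_width: 0.002
grasp_force: 0.0
```

Request:
send_rows(steps=[{"translation":[0,0,-2],"delta_rot":[0,0,0],"jaw":0},{"translation":[0,0,-4],"delta_rot":[0,0,0],"jaw":0},{"translation":[0,0,-6],"delta_rot":[0,0,0],"jaw":0},{"translation":[0,0,-6],"delta_rot":[0,0,0],"jaw":0},{"translation":[0,0,-6],"delta_rot":[0,0,0],"jaw":0},{"translation":[0,0,-6],"delta_rot":[0,0,0],"jaw":0},{"translation":[0,0,-6],"delta_rot":[0,0,0],"jaw":0},{"translation":[0,0,-6],"delta_rot":[0,0,0],"jaw":0}])

```text
time: 13.05
tool_pos: [0.5018, 0.0254, 0.2356]
tool_rot: [0.017, 0.93, -0.043, 0.365]
contact_force: [-1.1, 0.4, 0.2]
gripper_width: -0.002
grasp_force: 0.0
```

```bash
python3 - <<'E'
from h import *
ringmeas()
s=state(); print(s["time"],s["tool_pos"],s["contact_force"].round(1))
g=grab_frame("wrist"); m=redmask(g); m[:180]=0
n,l,st,c=cv2.connectedComponentsWithStats(m.astype(np.uint8)); i=1+st[1:,4].argmax(); print("red",st[i])
for sw,lf in((-.27,0),(-.30,0),(-.33,0),(-.3,.012)):
    a=YAW+sw; y=np.array([-np.sin(a),np.cos(a),0]); C=W-.17*np.array([np.cos(a),np.sin(a),0])+[0,0,.135+lf]
    P=np.array([wproj(g,C+.037*(np.cos(t)*y+[0,0,np.sin(t)])) for t in np.linspace(0,6.28,60)]); print(sw,lf,P.min(0).round(1),P.max(0).round(1))
cv2.imwrite("pics/w5.png",g["pixels"])
E
```

```text
scene 65 z pct [0.103  0.1404 0.1702 0.1731] top pts [0.5977 0.0192 0.1703]
top 47 z pct [0.1024 0.1582 0.1691 0.1739] top pts [0.5971 0.018  0.1692]
13.15 [0.50182969 0.02537471 0.23602357] [ 0.2  0.4 -0. ]
red [ 268  197   95   49 1462]
-0.27 0 [271.3 200.8] [370.1 245.7]
-0.3 0 [264.5 200.8] [363.4 245.7]
-0.33 0 [257.9 200.6] [356.6 245.6]
-0.3 0.012 [262.5 191.2] [365.3 239.8]
```

View pics/w5.png

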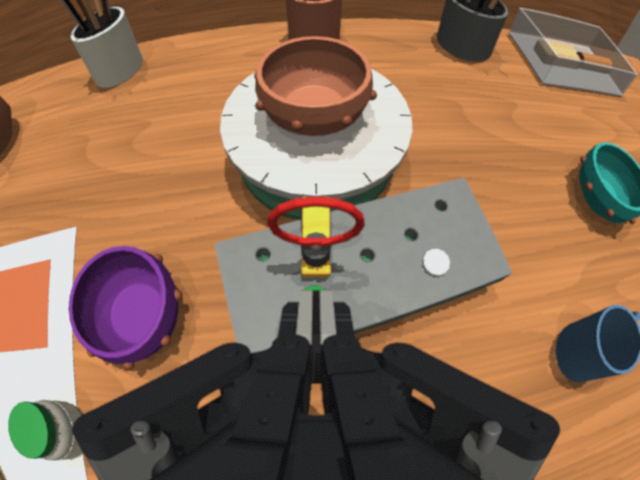

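The wrist view shows the ring at (315,221) in line with the hole at the green button (315,288). The middle hole at (368,255) is empty, the bowl sits on the wheel, and the hand is clear. Ring height matches the pin being home, the same as at the start.

```bash
python3 -c "
from plant import *
print(job_done())"
```

```text
the job is handed in; nothing more can be done
None
```

I swung the arm one hole to the green button's side and the pin dropped home there (about -0.295 rad, ring back at its starting height). The bowl is still on the wheel, the hand is clear, and I handed the job in at about 13 s; the hand-in returned no verdict.

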